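# Leak-test a batch of brake fluid reservoirs

### The job

Leak-test the white brake fluid reservoirs: first swing the tester's red-knobbed lever to the green vent mark (0 degrees), then, with it still at vent, stand every reservoir upright in a well of its own on the tester and close each with a tapered plug, pushed in upright until its collar sits on the rim. When all are closed, set the lever to the yellow charge mark (35 degrees), leave it there for three seconds, then set it to the red hold mark (70 degrees) and leave everything like that. There are two or three reservoirs and always four plugs, so spares stay on the bench; leave the spray can, the jar and the screwdriver where they are.

Things in the scene. Friction and masses are not known exactly. Their poses are not given: they have to be found in the camera images.
- tester: Fixed grey bench leak tester, deck 150 mm (x) by 440 mm (y), its top 20 mm above the bench. Origin: centre of the underside. Three square wells in a row on its left (+y) part, the lever valve with a white dial on its right (-y) part. Its yaw varies a little.
- well_0 (a point): Centre of well 0 at deck height (20 mm above the bench), axes as the tester. Square, 68 mm by 68 mm inside, fenced by rails 7 mm high; wells are 90 mm apart along the tester's y (well 0 the leftmost). A reservoir stands in it with 4 mm to spare all round.
- well_1 (a point): Centre of well 1 at deck height (20 mm above the bench), axes as the tester. Square, 68 mm by 68 mm inside, fenced by rails 7 mm high; wells are 90 mm apart along the tester's y (well 0 the leftmost). A reservoir stands in it with 4 mm to spare all round.
- well_2 (a point): Centre of well 2 at deck height (20 mm above the bench), axes as the tester. Square, 68 mm by 68 mm inside, fenced by rails 7 mm high; wells are 90 mm apart along the tester's y (well 0 the leftmost). A reservoir stands in it with 4 mm to spare all round.
- valve_pivot (a point): The lever's vertical hinge axis, at deck height, axes as the tester.
- valve_grip (a point): Middle of the lever's upright round red knob: a vertical post 18 mm in diameter, 85 mm from the pivot; this point is 52 mm above the deck. The post is free to grip from 22 mm above the deck (top of the flat lever arm) to 72 mm (92 mm above the bench). x axis: outward along the lever.
- valve (a joint): Lever angle in rad, 0 to 1.48, growing counter-clockwise from above. 0 = green vent mark (end stop; lever points 142 degrees counter-clockwise from the tester's +x), 0.611 (35 degrees) = yellow charge mark, 1.222 (70 degrees) = red hold mark. Steady friction of 0.2 N m (2.4 N at the knob); stays where it is left.
- reservoir_0: Open white plastic reservoir, 75 mm tall: round body 60 mm in diameter up to 42 mm, shoulder, then a neck 48 mm outside and 40 mm inside from 47 mm up to the rim at 75 mm; walls 4 mm, about 0.16 kg (varies). Origin: centre of the underside, z up through the mouth. Stands on the bench on the left. May be absent.
- reservoir_1: Open white plastic reservoir, 75 mm tall: round body 60 mm in diameter up to 42 mm, shoulder, then a neck 48 mm outside and 40 mm inside from 47 mm up to the rim at 75 mm; walls 4 mm, about 0.16 kg (varies). Origin: centre of the underside, z up through the mouth. Stands on the bench on the left. May be absent.
- reservoir_2: Open white plastic reservoir, 75 mm tall: round body 60 mm in diameter up to 42 mm, shoulder, then a neck 48 mm outside and 40 mm inside from 47 mm up to the rim at 75 mm; walls 4 mm, about 0.16 kg (varies). Origin: centre of the underside, z up through the mouth. Stands on the bench on the left. May be absent.
- plug_0: Test plug, 40 mm tall, about 50 g, standing on its narrow end on the right: black taper (31 mm diameter at the foot, 37 mm at 14 mm up), black collar 48 mm wide from 14 to 18 mm, orange round knob 20 mm wide from 18 to 40 mm. Origin: centre of the foot, z up to the knob. Seated, the collar rests on the rim (origin 61 mm above the reservoir's). All plugs are alike.
- plug_1: Test plug, 40 mm tall, about 50 g, standing on its narrow end on the right: black taper (31 mm diameter at the foot, 37 mm at 14 mm up), black collar 48 mm wide from 14 to 18 mm, orange round knob 20 mm wide from 18 to 40 mm. Origin: centre of the foot, z up to the knob. Seated, the collar rests on the rim (origin 61 mm above the reservoir's). All plugs are alike.
- plug_2: Test plug, 40 mm tall, about 50 g, standing on its narrow end on the right: black taper (31 mm diameter at the foot, 37 mm at 14 mm up), black collar 48 mm wide from 14 to 18 mm, orange round knob 20 mm wide from 18 to 40 mm. Origin: centre of the foot, z up to the knob. Seated, the collar rests on the rim (origin 61 mm above the reservoir's). All plugs are alike.
- plug_3: Test plug, 40 mm tall, about 50 g, standing on its narrow end on the right: black taper (31 mm diameter at the foot, 37 mm at 14 mm up), black collar 48 mm wide from 14 to 18 mm, orange round knob 20 mm wide from 18 to 40 mm. Origin: centre of the foot, z up to the knob. Seated, the collar rests on the rim (origin 61 mm above the reservoir's). All plugs are alike.
- spray_can: Bystander: upright spray can, 60 mm in diameter, 170 mm tall, left of the tester. Origin: centre of its underside.
- screw_jar: Bystander: jar with a black cap, 60 mm in diameter, 75 mm tall, right of the tester. Origin: centre of its underside.
- screwdriver: Bystander: screwdriver with a red handle lying on the bench on the right, near the robot. Origin: near its middle, on its underside.
There are look-alikes about, which are no part of the job. Leave any purple look-alike of the reservoir_2 alone.

How it is judged:
On the way, in this order (a step that is already met when the one before it is completed fails the run):
1. the lever is at the vent mark (within 4 degrees) (value of joint valve below 0.0698132 rad), for 0.3 s.
2. with the lever still at vent (within 5 degrees), every reservoir stands in a well of its own, closed by a seated plug, and the robot has let go (value of joint valve below 0.0872665 rad and ((horizontal distance between reservoir_0 and well_0 below 0.008 m and z of reservoir_0 in the frame of well_0 between -0.004 and 0.0035 m) or (horizontal distance between reservoir_0 and well_1 below 0.008 m and z of reservoir_0 in the frame of well_1 between -0.004 and 0.0035 m) or (horizontal distance between reservoir_0 and well_2 below 0.008 m and z of reservoir_0 in the frame of well_2 between -0.004 and 0.0035 m)) and angle between each of reservoir_0, reservoir_1, reservoir_2's own z axis and vertical below 0.08 rad and ((horizontal distance between plug_0 and reservoir_0 below 0.005 m and z of plug_0 in the frame of reservoir_0 between 0.056 and 0.0645 m and angle between plug_0's own z axis and vertical below 0.1 rad) or (horizontal distance between plug_1 and reservoir_0 below 0.005 m and z of plug_1 in the frame of reservoir_0 between 0.056 and 0.0645 m and angle between plug_1's own z axis and vertical below 0.1 rad) or (horizontal distance between plug_2 and reservoir_0 below 0.005 m and z of plug_2 in the frame of reservoir_0 between 0.056 and 0.0645 m and angle between plug_2's own z axis and vertical below 0.1 rad) or (horizontal distance between plug_3 and reservoir_0 below 0.005 m and z of plug_3 in the frame of reservoir_0 between 0.056 and 0.0645 m and angle between plug_3's own z axis and vertical below 0.1 rad)) and linear speed of each of reservoir_0, reservoir_1, reservoir_2 below 0.02 m/s and ((horizontal distance between reservoir_1 and well_0 below 0.008 m and z of reservoir_1 in the frame of well_0 between -0.004 and 0.0035 m) or (horizontal distance between reservoir_1 and well_1 below 0.008 m and z of reservoir_1 in the frame of well_1 between -0.004 and 0.0035 m) or (horizontal distance between reservoir_1 and well_2 below 0.008 m and z of reservoir_1 in the frame of well_2 between -0.004 and 0.0035 m)) and ((horizontal distance between plug_0 and reservoir_1 below 0.005 m and z of plug_0 in the frame of reservoir_1 between 0.056 and 0.0645 m and angle between plug_0's own z axis and vertical below 0.1 rad) or (horizontal distance between plug_1 and reservoir_1 below 0.005 m and z of plug_1 in the frame of reservoir_1 between 0.056 and 0.0645 m and angle between plug_1's own z axis and vertical below 0.1 rad) or (horizontal distance between plug_2 and reservoir_1 below 0.005 m and z of plug_2 in the frame of reservoir_1 between 0.056 and 0.0645 m and angle between plug_2's own z axis and vertical below 0.1 rad) or (horizontal distance between plug_3 and reservoir_1 below 0.005 m and z of plug_3 in the frame of reservoir_1 between 0.056 and 0.0645 m and angle between plug_3's own z axis and vertical below 0.1 rad)) and ((horizontal distance between reservoir_2 and well_0 below 0.008 m and z of reservoir_2 in the frame of well_0 between -0.004 and 0.0035 m) or (horizontal distance between reservoir_2 and well_1 below 0.008 m and z of reservoir_2 in the frame of well_1 between -0.004 and 0.0035 m) or (horizontal distance between reservoir_2 and well_2 below 0.008 m and z of reservoir_2 in the frame of well_2 between -0.004 and 0.0035 m)) and ((horizontal distance between plug_0 and reservoir_2 below 0.005 m and z of plug_0 in the frame of reservoir_2 between 0.056 and 0.0645 m and angle between plug_0's own z axis and vertical below 0.1 rad) or (horizontal distance between plug_1 and reservoir_2 below 0.005 m and z of plug_1 in the frame of reservoir_2 between 0.056 and 0.0645 m and angle between plug_1's own z axis and vertical below 0.1 rad) or (horizontal distance between plug_2 and reservoir_2 below 0.005 m and z of plug_2 in the frame of reservoir_2 between 0.056 and 0.0645 m and angle between plug_2's own z axis and vertical below 0.1 rad) or (horizontal distance between plug_3 and reservoir_2 below 0.005 m and z of plug_3 in the frame of reservoir_2 between 0.056 and 0.0645 m and angle between plug_3's own z axis and vertical below 0.1 rad)) and contact force between the fingers and anything else below 0.2 N), for 0.3 s.
3. the lever rests at the charge mark, 35 degrees (within 4 degrees), for 2 s, with all reservoirs closed in their wells (value of joint valve between 0.541052 and 0.680679 rad and ((horizontal distance between reservoir_0 and well_0 below 0.008 m and z of reservoir_0 in the frame of well_0 between -0.004 and 0.0035 m) or (horizontal distance between reservoir_0 and well_1 below 0.008 m and z of reservoir_0 in the frame of well_1 between -0.004 and 0.0035 m) or (horizontal distance between reservoir_0 and well_2 below 0.008 m and z of reservoir_0 in the frame of well_2 between -0.004 and 0.0035 m)) and angle between each of reservoir_0, reservoir_1, reservoir_2's own z axis and vertical below 0.08 rad and ((horizontal distance between plug_0 and reservoir_0 below 0.005 m and z of plug_0 in the frame of reservoir_0 between 0.056 and 0.0645 m and angle between plug_0's own z axis and vertical below 0.1 rad) or (horizontal distance between plug_1 and reservoir_0 below 0.005 m and z of plug_1 in the frame of reservoir_0 between 0.056 and 0.0645 m and angle between plug_1's own z axis and vertical below 0.1 rad) or (horizontal distance between plug_2 and reservoir_0 below 0.005 m and z of plug_2 in the frame of reservoir_0 between 0.056 and 0.0645 m and angle between plug_2's own z axis and vertical below 0.1 rad) or (horizontal distance between plug_3 and reservoir_0 below 0.005 m and z of plug_3 in the frame of reservoir_0 between 0.056 and 0.0645 m and angle between plug_3's own z axis and vertical below 0.1 rad)) and linear speed of each of reservoir_0, reservoir_1, reservoir_2 below 0.02 m/s and ((horizontal distance between reservoir_1 and well_0 below 0.008 m and z of reservoir_1 in the frame of well_0 between -0.004 and 0.0035 m) or (horizontal distance between reservoir_1 and well_1 below 0.008 m and z of reservoir_1 in the frame of well_1 between -0.004 and 0.0035 m) or (horizontal distance between reservoir_1 and well_2 below 0.008 m and z of reservoir_1 in the frame of well_2 between -0.004 and 0.0035 m)) and ((horizontal distance between plug_0 and reservoir_1 below 0.005 m and z of plug_0 in the frame of reservoir_1 between 0.056 and 0.0645 m and angle between plug_0's own z axis and vertical below 0.1 rad) or (horizontal distance between plug_1 and reservoir_1 below 0.005 m and z of plug_1 in the frame of reservoir_1 between 0.056 and 0.0645 m and angle between plug_1's own z axis and vertical below 0.1 rad) or (horizontal distance between plug_2 and reservoir_1 below 0.005 m and z of plug_2 in the frame of reservoir_1 between 0.056 and 0.0645 m and angle between plug_2's own z axis and vertical below 0.1 rad) or (horizontal distance between plug_3 and reservoir_1 below 0.005 m and z of plug_3 in the frame of reservoir_1 between 0.056 and 0.0645 m and angle between plug_3's own z axis and vertical below 0.1 rad)) and ((horizontal distance between reservoir_2 and well_0 below 0.008 m and z of reservoir_2 in the frame of well_0 between -0.004 and 0.0035 m) or (horizontal distance between reservoir_2 and well_1 below 0.008 m and z of reservoir_2 in the frame of well_1 between -0.004 and 0.0035 m) or (horizontal distance between reservoir_2 and well_2 below 0.008 m and z of reservoir_2 in the frame of well_2 between -0.004 and 0.0035 m)) and ((horizontal distance between plug_0 and reservoir_2 below 0.005 m and z of plug_0 in the frame of reservoir_2 between 0.056 and 0.0645 m and angle between plug_0's own z axis and vertical below 0.1 rad) or (horizontal distance between plug_1 and reservoir_2 below 0.005 m and z of plug_1 in the frame of reservoir_2 between 0.056 and 0.0645 m and angle between plug_1's own z axis and vertical below 0.1 rad) or (horizontal distance between plug_2 and reservoir_2 below 0.005 m and z of plug_2 in the frame of reservoir_2 between 0.056 and 0.0645 m and angle between plug_2's own z axis and vertical below 0.1 rad) or (horizontal distance between plug_3 and reservoir_2 below 0.005 m and z of plug_3 in the frame of reservoir_2 between 0.056 and 0.0645 m and angle between plug_3's own z axis and vertical below 0.1 rad))), for 2 s.
At the end, for the whole second after the job is handed in: The lever is at rest at 70 degrees (within 4); every reservoir present stands upright at rest on the floor of a well (within 8 mm of its centre, 0.08 rad of upright), with a plug seated in its neck: centred within 5 mm, upright within 0.1 rad and its collar within 3.5 mm of the rim (value of joint valve between 1.15192 and 1.29154 rad and velocity of joint valve below 0.05 rad/s and ((horizontal distance between reservoir_0 and well_0 below 0.008 m and z of reservoir_0 in the frame of well_0 between -0.004 and 0.0035 m) or (horizontal distance between reservoir_0 and well_1 below 0.008 m and z of reservoir_0 in the frame of well_1 between -0.004 and 0.0035 m) or (horizontal distance between reservoir_0 and well_2 below 0.008 m and z of reservoir_0 in the frame of well_2 between -0.004 and 0.0035 m)) and angle between each of reservoir_0, reservoir_1, reservoir_2's own z axis and vertical below 0.08 rad and ((horizontal distance between plug_0 and reservoir_0 below 0.005 m and z of plug_0 in the frame of reservoir_0 between 0.056 and 0.0645 m and angle between plug_0's own z axis and vertical below 0.1 rad) or (horizontal distance between plug_1 and reservoir_0 below 0.005 m and z of plug_1 in the frame of reservoir_0 between 0.056 and 0.0645 m and angle between plug_1's own z axis and vertical below 0.1 rad) or (horizontal distance between plug_2 and reservoir_0 below 0.005 m and z of plug_2 in the frame of reservoir_0 between 0.056 and 0.0645 m and angle between plug_2's own z axis and vertical below 0.1 rad) or (horizontal distance between plug_3 and reservoir_0 below 0.005 m and z of plug_3 in the frame of reservoir_0 between 0.056 and 0.0645 m and angle between plug_3's own z axis and vertical below 0.1 rad)) and linear speed of each of reservoir_0, reservoir_1, reservoir_2 below 0.02 m/s and ((horizontal distance between reservoir_1 and well_0 below 0.008 m and z of reservoir_1 in the frame of well_0 between -0.004 and 0.0035 m) or (horizontal distance between reservoir_1 and well_1 below 0.008 m and z of reservoir_1 in the frame of well_1 between -0.004 and 0.0035 m) or (horizontal distance between reservoir_1 and well_2 below 0.008 m and z of reservoir_1 in the frame of well_2 between -0.004 and 0.0035 m)) and ((horizontal distance between plug_0 and reservoir_1 below 0.005 m and z of plug_0 in the frame of reservoir_1 between 0.056 and 0.0645 m and angle between plug_0's own z axis and vertical below 0.1 rad) or (horizontal distance between plug_1 and reservoir_1 below 0.005 m and z of plug_1 in the frame of reservoir_1 between 0.056 and 0.0645 m and angle between plug_1's own z axis and vertical below 0.1 rad) or (horizontal distance between plug_2 and reservoir_1 below 0.005 m and z of plug_2 in the frame of reservoir_1 between 0.056 and 0.0645 m and angle between plug_2's own z axis and vertical below 0.1 rad) or (horizontal distance between plug_3 and reservoir_1 below 0.005 m and z of plug_3 in the frame of reservoir_1 between 0.056 and 0.0645 m and angle between plug_3's own z axis and vertical below 0.1 rad)) and ((horizontal distance between reservoir_2 and well_0 below 0.008 m and z of reservoir_2 in the frame of well_0 between -0.004 and 0.0035 m) or (horizontal distance between reservoir_2 and well_1 below 0.008 m and z of reservoir_2 in the frame of well_1 between -0.004 and 0.0035 m) or (horizontal distance between reservoir_2 and well_2 below 0.008 m and z of reservoir_2 in the frame of well_2 between -0.004 and 0.0035 m)) and ((horizontal distance between plug_0 and reservoir_2 below 0.005 m and z of plug_0 in the frame of reservoir_2 between 0.056 and 0.0645 m and angle between plug_0's own z axis and vertical below 0.1 rad) or (horizontal distance between plug_1 and reservoir_2 below 0.005 m and z of plug_1 in the frame of reservoir_2 between 0.056 and 0.0645 m and angle between plug_1's own z axis and vertical below 0.1 rad) or (horizontal distance between plug_2 and reservoir_2 below 0.005 m and z of plug_2 in the frame of reservoir_2 between 0.056 and 0.0645 m and angle between plug_2's own z axis and vertical below 0.1 rad) or (horizontal distance between plug_3 and reservoir_2 below 0.005 m and z of plug_3 in the frame of reservoir_2 between 0.056 and 0.0645 m and angle between plug_3's own z axis and vertical below 0.1 rad))); the robot touches nothing.
It fails at once if the spray can is moved by more than 25 mm (distance of spray_can from where it was at the start of the episode above 0.025 m).
It fails at once if the screw jar is moved by more than 25 mm (distance of screw_jar from where it was at the start of the episode above 0.025 m).
It fails at once if the screwdriver is moved by more than 25 mm (distance of screwdriver from where it was at the start of the episode above 0.025 m).
Of reservoir_0, reservoir_1, reservoir_2 only 2 to 3 are there at a start; the rules pass over those that are not, and their reading is None.
At some moment in a run one of plug_0, plug_1, plug_2, plug_3, reservoir_0, reservoir_1, reservoir_2 may be knocked a few centimetres aside while the robot is not near it.
It also fails if it takes over 210 s, if anything falls off the work surface, if the arm or the gripper's body presses on something with over 40 N, if the wrist force passes 120 N, or if a joint passes its speed limit or range.

### The arm

A 6-joint arm with a two-finger parallel gripper is mounted at the origin on the work surface. World frame = base frame: x ahead of the robot, y to its left, z up, the work surface at z = 0. Lengths are in m, angles in rad, forces in N, time in s.
With the tool pointing down it reaches from about 0.35 to 0.85 m from the base axis. Payload 8.1 kg.
Tool frame: the origin (TCP) lies midway between the tips of the shut fingers; the grasp point (between the pads) lies robot.pinch_z behind it (robot.pinch_z is the distance from the TCP to the grasp point, in m); x points along the fingers, y is the direction in which the jaws open and shut, and the axes are right-handed (so a half turn about x gives the same grasp; the last joint's range is limited). The gripper opens to 93 mm and grips with 3 to 60 N. Pads are 15 mm wide; open, the fingers measure 128 mm over their backs; the gripper's body (75 mm by 188 mm) begins 65 mm behind the grasp point.
Start: joints at [-1.381, 0.13, 1.488, -0, 1.523, -0.085], TCP at [0.163, -0.577, 0.219] pointing down, gripper open.
Joint ranges: [-2.96, 2.96], [-0.89, 2.26], [0.02, 2.5], [-1.34, 4.48], [0, 2.73], [-2.66, 2.66]. Speed limits (rad/s): [2.39, 2.39, 2.79, 3.14, 3.14, 3.14].

### API

Orientations are given as a unit quaternion [w, x, y, z].
In Python, from station import robot gives the robot as it stands. Calls block until the motion is done:
- robot.goto(position, orientation): joint-space move of the TCP to a pose.
- robot.move_l(position, frame=None, feed=0.15, f_stop=None): straight line of the TCP; frame=None keeps the orientation; feed is the mean speed in m/s. With f_stop (N) it stops when the force on the tool has changed by that much, and returns True; else False.
- robot.set_joints(angles): joint-space move.
- robot.gripper_to(opening, newtons=None): finger opening in m; newtons is the grip in N (None keeps the last); returns when the fingers have stopped.
- robot.pause(seconds).
- robot.ik(position, orientation): joint angles nearest the present ones, or None.
- robot.get_image(name): name is "scene" or "side" or "wrist"; returns the picture (400x640x3 uint8, red, green, blue); there is no depth.
- robot.get_calibration(name): a dict with "mtx" (3x3 intrinsics, pixels), "world_from_camera" (4x4, takes a point from camera to world coordinates). Camera axes: x right, y down, z forward; pixel columns grow to the right and rows downward; lengths in m; the calibration is good to about 2 mm. A picture is of the moment at which its call begins: read the wrist's pose just before it. get_calibration takes no time and is no camera call; for the wrist camera it gives the pose at the moment of the call.
A pose or a line that the arm cannot do raises robot.PlanningError and nothing moves.
- robot.hand_in(): hands the job in, once; it reports no verdict.
Readings, each from a call of its own:
- robot.get_time_s(): time.
- robot.get_joint_positions(): joint angles.
- robot.get_joint_velocities(): joint speeds.
- robot.get_effort(): joint torques, N m.
- robot.get_tool_pos(): TCP position.
- robot.get_eef_rot(): TCP orientation.
- robot.get_ft_force(): force on the tool from outside, world axes, zero at the start.
- robot.get_wrist_torque(): the same for the moment, N m.
- robot.get_opening(): finger opening in m.
Only numpy, scipy, OpenCV 4.12 (cv2) and the standard library are available. Lean on these libraries where they do the work, as an engineer would, in place of code of your own. Each camera call takes 0.05 s, during which the arm holds its last target. There are 200 camera calls.

## Working session

There is one attempt and no reset: what is moved stays moved. The work goes in short steps, each a Python script; the robot and the scene stay as the last script left them, time stands still between calls to the robot, and variables do not carry over. Pictures are saved under pics/ and viewed, about 12 in all and at most 16, crops included, and the job is handed in when it is done.

```bash
ls && mkdir -p pics && python3 - <<'E'
from station import robot
import cv2,numpy as np
np.set_printoptions(precision=4,suppress=True)
print(robot.pinch_z, robot.get_eef_rot(), robot.get_time_s())
for n in("scene","side"):
    im=robot.get_image(n); cv2.imwrite(f"pics/{n}0.png",im[:,:,::-1]); c=robot.get_calibration(n); print(n,c["mtx"],c["world_from_camera"])
E
```

```text
pics
0.0188 [-0.0962 -0.7004 -0.0975  0.7005] 0.0
scene [[441.5419   0.     312.573 ]
 [  0.     441.5419 191.5505]
 [  0.       0.       1.    ]] [[ 0.281   0.8007 -0.529   1.1381]
 [ 0.9597 -0.2307  0.1606 -0.1999]
 [ 0.0066 -0.5528 -0.8333  1.0799]
 [ 0.      0.      0.      1.    ]]
side [[438.9655   0.     321.0107]
 [  0.     438.9655 202.7979]
 [  0.       0.       1.    ]] [[-0.7459 -0.4295  0.5091 -0.1701]
 [-0.6659  0.4619 -0.5859  0.7779]
 [ 0.0165 -0.776  -0.6305  0.9162]
 [ 0.      0.      0.      1.    ]]
```

View pics/scene0.png

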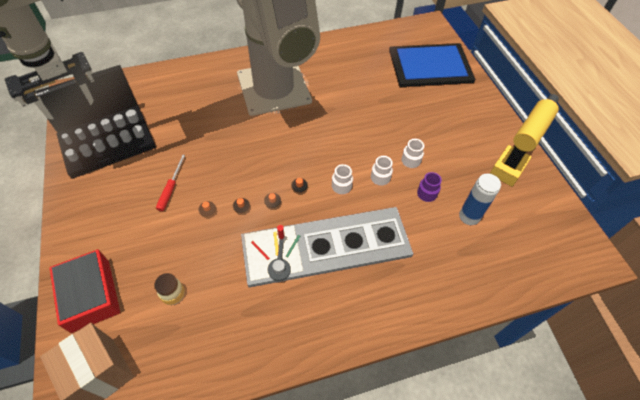

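View pics/side0.png

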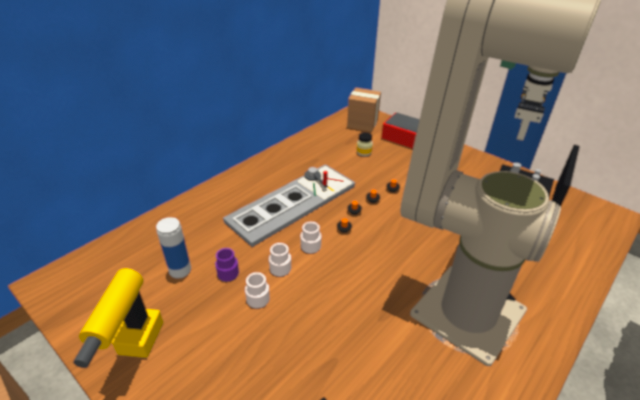

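The scene view shows three white reservoirs at about (343,178), (382,170) and (413,152). The purple one at (430,187) is the look-alike, so I'll leave it. The four plugs are at (207,208), (241,204), (273,200) and (299,185). The lever knob is at (281,232) with its pivot near (279,268), and the wells are at (321,246), (353,240) and (386,234). The side view agrees. Next are close wrist views.

```bash
cat > h.py <<'E'
from station import robot
import cv2,numpy as np,json
from scipy.spatial.transform import Rotation as Rn
np.set_printoptions(precision=4,suppress=True)
def quat(a):  # tool down, jaws opening along world angle a
    c,s=np.cos(a),np.sin(a)
    q=Rn.from_matrix(np.array([[0,c,s],[0,s,-c],[-1,0,0]])).as_quat()
    return [q[3],q[0],q[1],q[2]]
def ray(cal,u,v,z):
    K,T=np.array(cal["mtx"]),np.array(cal["world_from_camera"])
    d=T[:3,:3]@np.linalg.solve(K,[u,v,1.]); o=T[:3,3]
    return (o+d*(z-o[2])/d[2])[:2]
def proj(cal,p):
    K,T=np.array(cal["mtx"]),np.linalg.inv(np.array(cal["world_from_camera"]))
    q=K@(T[:3,:3]@np.asarray(p,float)+T[:3,3]); return q[:2]/q[2]
def snap(name,fn):
    cal=robot.get_calibration(name); im=robot.get_image(name)[:,:,::-1].copy()
    cv2.imwrite(f"pics/{fn}.png",im)
    json.dump({k:np.array(v).tolist() for k,v in cal.items()},open(f"pics/{fn}.json","w"))
    return im,cal
E
python3 - <<'E'
from h import *
cal=robot.get_calibration("scene")
for n,z,pts in(("res",.075,[(343,170),(382,163),(414,146),(431,180)]),("plug",.04,[(207,205),(241,201),(273,196),(299,182)]),("well",.02,[(321,246),(353,240),(386,234)]),("knob",.092,[(281,228)]),("piv",.04,[(279,265)]),("can",.17,[(488,183)]),("jar",.075,[(166,285)])):
    print(n,[ray(cal,u,v,z).round(3).tolist() for u,v in pts])
a=-np.pi/2
for i,(x,y) in enumerate([(.42,-.12),(.42,.12)]):
    for z in(.38,.33,.28):
        try: robot.goto([x,y,z],quat(a)); break
        except robot.PlanningError as e: print(z,e)
    im,c=snap("wrist",f"w{i}"); print(robot.get_tool_pos(),np.array(c["world_from_camera"]),c["mtx"][0][0])
i=np.hstack([cv2.imread(f"pics/w{k}.png") for k in(0,1)]); cv2.imwrite("pics/w01.png",cv2.resize(i,(800,250)))
print(robot.get_time_s())
E
```

```text
res [[0.454, 0.097], [0.461, 0.212], [0.429, 0.325], [0.554, 0.322]]
plug [[0.44, -0.293], [0.453, -0.2], [0.462, -0.11], [0.436, -0.028]]
well [[0.638, -0.023], [0.645, 0.065], [0.653, 0.157]]
knob [[0.596, -0.118]]
piv [[0.669, -0.145]]
can [[0.658, 0.406]]
jar [[0.66, -0.418]]
[ 0.4199 -0.1206  0.3795] [[-0.0007 -0.9607 -0.2777  0.4962]
 [-1.      0.0006  0.0005 -0.1213]
 [-0.0004  0.2777 -0.9607  0.5454]
 [ 0.      0.      0.      1.    ]] 316.63322436822745
[0.4203 0.1188 0.3799] [[-0.0004 -0.9608 -0.2772  0.4965]
 [-1.      0.0004 -0.0002  0.1186]
 [ 0.0003  0.2772 -0.9608  0.5458]
 [ 0.      0.      0.      1.    ]] 316.63322436822745
3.1333
```

View pics/w01.png

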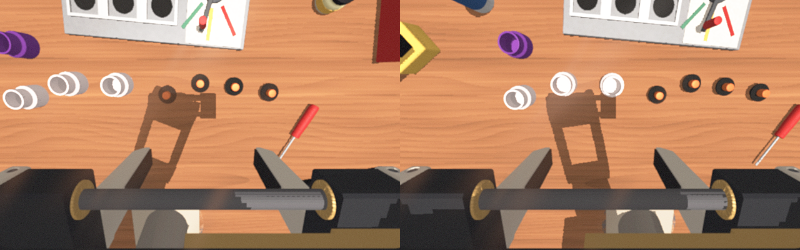

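The wrist views show the reservoirs, plugs and tester clearly, and the purple decoy again. Next I'll take straight-down views of the tester, the pivot and the first reservoir.

```bash
python3 - <<'E'
from h import *
a=-np.pi/2
for fn,(x,y),z in(("t0",(.645,.065),.30),("t1",(.645,-.14),.30),("r0",(.455,.155),.30)):
    for zz in(z,z-.04,z-.08):
        try: robot.goto([x-.076,y,zz],quat(a)); break
        except robot.PlanningError as e: print(zz,e)
    im,c=snap("wrist",fn); print(robot.get_tool_pos(), proj(c,[x,y,.02]))
A=[cv2.imread(f"pics/{k}.png")[0:320] for k in("t0","t1","r0")]
cv2.imwrite("pics/m1.png",np.vstack([np.hstack([cv2.resize(A[0],(400,200)),cv2.resize(A[2],(400,200))]),cv2.resize(A[1],(800,400))]))
print(robot.get_time_s())
E
```

```text
[0.5688 0.065  0.3016] [323.4265 109.8081]
[ 0.5693 -0.1382  0.3007] [324.8749 110.5316]
[0.3796 0.1545 0.3   ] [323.5383 110.5619]
6.175
```

View pics/m1.png

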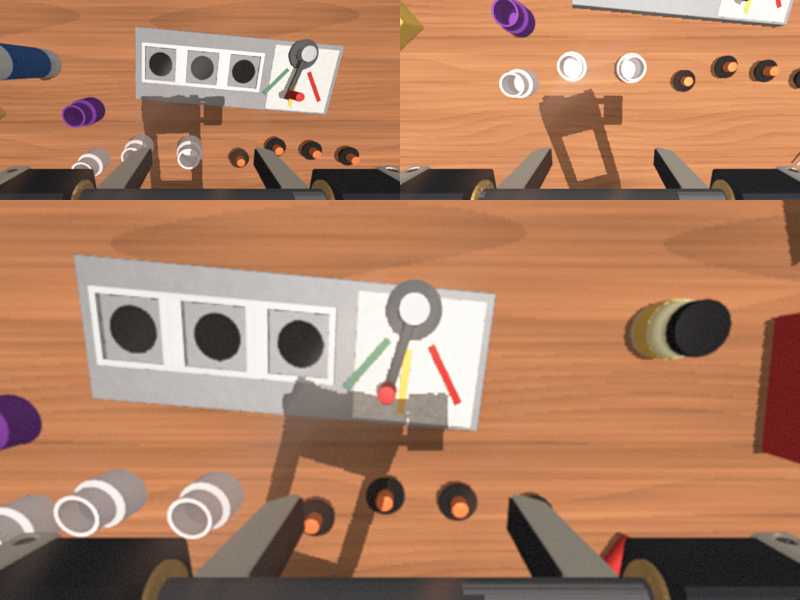

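In t1 the lever sits between the green and yellow marks, the hub is at (331,88) in full-resolution pixels, and the wells are dark discs on the left. Now I'll measure these.

```bash
cat >> h.py <<'E'
def load(fn): return cv2.imread(f"pics/{fn}.png"),json.load(open(f"pics/{fn}.json"))
def blobs(m,amin=60,amax=1e5):
    n,l,s,c=cv2.connectedComponentsWithStats(m.astype(np.uint8),connectivity=8)
    return [(c[i],s[i]) for i in range(1,n) if amin<s[i][4]<amax],l
E
python3 - <<'E'
from h import *
for fn in("t0","t1"):
    im,c=load(fn); hsv=cv2.cvtColor(im,cv2.COLOR_BGR2HSV); H,S,V=cv2.split(hsv); print(fn)
    d=(V<60); d[260:]=0
    for p,s in blobs(d,300)[0]:
        if .7<s[2]/s[3]<1.4: print(" dark",p,s[2:],ray(c,*p,.02))
    for n,m,z in(("green",(H>40)&(H<90)&(S>60),.02),("red",((H<6)|(H>172))&(S>150),.02),("yellow",(H>20)&(H<33)&(S>120)&(V>140),.02)):
        m[260:]=0; B,l=blobs(m,40)
        for p,s in B:
            if s[0]<100 or (fn=="t1" and s[0]>430):continue
            ys,xs=np.where(m&(cv2.boundingRect is not None)&(l==l[ys0,xs0])) if False else np.where((l>0)&(np.arange(400)[:,None]>=s[1])&(np.arange(400)[:,None]<s[1]+s[3])&(np.arange(640)[None]>=s[0])&(np.arange(640)[None]<s[0]+s[2]))
            P=np.array([ray(c,x,y,z) for x,y in zip(xs,ys)]); m0=P.mean(0); w,v=np.linalg.eigh(np.cov((P-m0).T)); e=v[:,1]*np.sign(-v[0,1])
            print(" ",n,p,s[2:],m0,"dir",np.degrees(np.arctan2(e[1],e[0]))%360,"elong",np.sqrt(w[1]/w[0]))
    print(" knobtop rays")
    # white deck+tester outline
    g=cv2.medianBlur(cv2.cvtColor(im,cv2.COLOR_BGR2GRAY),5)
    C=cv2.HoughCircles(g,cv2.HOUGH_GRADIENT,1,20,param1=120,param2=22,minRadius=9,maxRadius=32)
    for x,y,r in C[0]: 
        if y<230: print(" circ",x,y,r,ray(c,x,y,.02),ray(c,x,y,.05))
E
```

```text
t0
 dark [252.9162  99.6704] [ 31  35 716] [0.6582 0.1597]
 dark [389.1979 113.9772] [ 35  35 965] [ 0.6394 -0.0244]
 dark [495.3853 238.4208] [ 31  29 423] [ 0.457  -0.1958]
 dark [553.921  246.1235] [ 32  24 405] [ 0.4442 -0.2871]
  green [440.7131 129.8565] [ 41  41 237] [ 0.6181 -0.0964] dir 137.2331003570726 elong 11.367881585701085
  red [501.7    137.9923] [ 20  47 260] [ 0.6069 -0.1823] dir 206.9135118651556 elong 9.729896387335323
  red [471.9045 152.7403] [ 29  17 335] [ 0.5867 -0.1435] dir 254.83317115560527 elong 2.4349283345926698
  yellow [463.7255 163.9216] [ 7 11 51] [ 0.5709 -0.1339] dir 176.08778924270837 elong 2.0315436153414854
 knobtop rays
 circ 323.5 107.5 18.5 [0.648  0.0649] [0.6478 0.0648]
 circ 389.5 113.5 18.5 [ 0.6401 -0.0248] [ 0.6404 -0.0188]
 circ 256.5 101.5 18.2 [0.6559 0.155 ] [0.6551 0.1489]
 circ 489.5 90.5 28.0 [ 0.6694 -0.1564] [ 0.6678 -0.1416]
 circ 145.5 176.5 21.0 [0.5534 0.3206] [0.5595 0.3034]
 circ 118.5 183.5 17.4 [0.5431 0.3613] [0.55   0.3413]
t1
 dark [558.0949 102.1266] [  51   45 1770] [ 0.6561 -0.4541]
 dark [105.4809 101.973 ] [ 35  36 888] [0.6559 0.1557]
 dark [173.3432 108.8996] [ 35  37 976] [0.647  0.0654]
 dark [237.8669 113.2301] [ 34  36 804] [ 0.6414 -0.0217]
 dark [307.3517 233.5383] [ 30  29 418] [ 0.4661 -0.1137]
  red [355.1878 139.4105] [ 25  46 229] [ 0.6062 -0.1823] dir 207.1531424803689 elong 10.926151615107356
  red [308.8966 155.5517] [ 13  15 145] [ 0.5839 -0.1175] dir 155.75522746477012 elong 1.1341344204889692
  yellow [323.4465 140.3585] [ 10  38 159] [ 0.605 -0.138] dir 172.31751570123748 elong 8.098144330847882
 knobtop rays
 circ 101.5 106.5 22.4 [0.6501 0.1622] [0.6497 0.1419]
 circ 240.5 114.5 18.3 [ 0.6397 -0.0251] [ 0.6401 -0.0328]
 circ 556.5 98.5 26.6 [ 0.6607 -0.451 ] [ 0.6597 -0.4301]
 circ 175.5 107.5 19.9 [0.6488 0.0622] [0.6486 0.0487]
 circ 331.5 86.5 12.1 [ 0.6757 -0.1488] [ 0.6737 -0.1481]
```

The three dial marks give a yaw of about -4.9°, and the well row agrees at -5.0°. Well 1 is at (.648,.065). The pivot is at (.674,-.148) by the intersection of the marks, and the hub cap agrees. The lever is at about 24°. I'll swing it to vent.

```bash
cat >> h.py <<'E'
YAW=np.radians(-4.93); PIV=np.array([.6738,-.148]); R0=.085
ux=np.array([np.cos(YAW),np.sin(YAW)]); uy=np.array([-ux[1],ux[0]])
W1=np.array([.648,.065]); WELLS=[W1+.09*uy,W1,W1-.09*uy]
def lever_pose(deg):
    th=np.radians(142+deg)+YAW
    return PIV+R0*np.array([np.cos(th),np.sin(th)]), quat(th+np.pi/2)
def lever_go(a,b,z,f=None):
    n=max(1,int(np.ceil(abs(b-a)/5)))
    for d in np.linspace(a,b,n+1)[1:]:
        p,q=lever_pose(d)
        if robot.move_l([*p,z],frame=q,feed=.05,f_stop=f): print("stopped near",d,robot.get_ft_force()); break
def lever_now():
    d=np.array(robot.get_tool_pos())[:2]-PIV; return np.degrees(np.arctan2(d[1],d[0])-YAW)%360-142, np.hypot(*d)
E
python3 - <<'E'
from h import *
for d in(24,0,35,70):
    p,q=lever_pose(d); print(d,p,robot.ik([*p,.06],q))
p,q=lever_pose(24)
robot.gripper_to(.05,15)
robot.goto([*p,.15],q); print(robot.move_l([*p,.058],feed=.1,f_stop=15),robot.get_ft_force())
robot.gripper_to(0,15); print("open",robot.get_opening(),robot.get_ft_force())
lever_go(24,4,.058); print(lever_now(),robot.get_ft_force())
lever_go(4,-2,.058,12); print(lever_now(),robot.get_ft_force())
robot.gripper_to(.05); p=robot.get_tool_pos(); robot.move_l([p[0],p[1],.2])
x,y=.645,-.14
robot.goto([x-.076,y,.30],quat(-np.pi/2)); snap("wrist","t2")
cv2.imwrite("pics/t2c.png",cv2.resize(cv2.imread("pics/t2.png")[40:200,220:420],(600,480))); print(robot.get_time_s())
E
```

```text
24 [ 0.5934 -0.1204] [-0.2849  0.2718  1.6262 -0.      1.2436  1.6163]
0 [ 0.6116 -0.0901] [-0.2292  0.3034  1.5881 -0.      1.2501  2.0909]
35 [ 0.5896 -0.1363] [-0.3118  0.2709  1.6272 -0.      1.2434  1.3974]
70 [ 0.5981 -0.1867] [-0.3843  0.3243  1.5625 -0.      1.2548  0.714 ]
False [0.2548 0.0946 0.5775]
open 0.01755633016788263 [-1.5122  0.197   1.1508]
(np.float64(3.9176087387061784), np.float64(0.08517918725613119)) [-2.3729  4.091   5.1341]
(np.float64(-0.7196262466952135), np.float64(0.08509839008009008)) [-10.3033  -1.7947   8.2717]
14.5667
```

View pics/t2c.png

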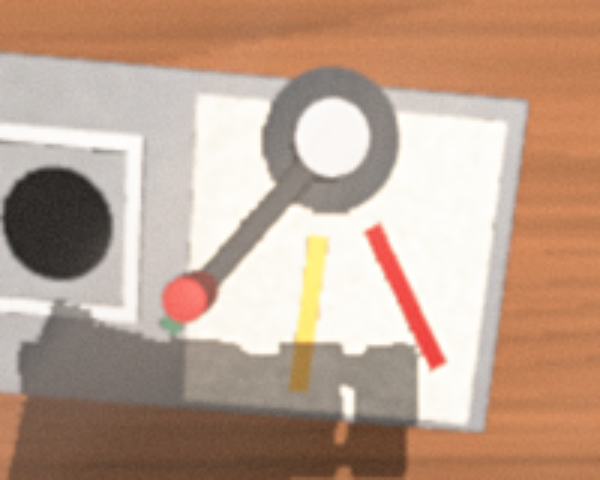

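The lever is on the green mark. Now the reservoirs. I'll confirm each from straight above in a crop, then place the first one.

```bash
cat >> h.py <<'E'
def nadir(xy,fn,z=.28):
    robot.goto([xy[0]-.076,xy[1],z],quat(-np.pi/2)); return snap("wrist",fn)
def white_at(xy,fn,z0=0.,rmax=.05):
    "reservoir centre and radius from straight above; z0 = height it stands at"
    im,c=nadir(xy,fn); H,S,V=cv2.split(cv2.cvtColor(im,cv2.COLOR_BGR2HSV))
    u=proj(c,[*xy,z0+.06]); m=((S<60)&(V>110)).astype(np.uint8); m[270:]=0
    best=None
    for k in cv2.findContours(m,cv2.RETR_EXTERNAL,cv2.CHAIN_APPROX_NONE)[0]:
        if cv2.contourArea(k)<400: continue
        (x,y),r=cv2.minEnclosingCircle(k); d=np.hypot(x-u[0],y-u[1])
        if best is None or d<best[0]: best=(d,x,y,r,cv2.contourArea(k)/(np.pi*r*r))
    d,x,y,r,f=best; T=np.array(c["world_from_camera"])
    return ray(c,x,y,z0+.045), r*(T[2,3]-z0-.045)/316.6, f, (x,y)
E
python3 - <<'E'
from h import *
cr=[]
for i,xy in enumerate([(.454,.097),(.461,.212),(.429,.325)]):
    p,r,f,uv=white_at(xy,f"res{i}"); print(i,p,r,f,uv)
    p,r,f,uv=white_at(p,f"res{i}b"); print(i,p,r,f,uv)
    x,y=map(int,uv); im=cv2.imread(f"pics/res{i}b.png"); cv2.circle(im,(x,y),1,(0,0,255),-1)
    cr.append(cv2.resize(im[max(0,y-50):y+60,x-55:x+55],(260,260)))
cv2.imwrite("pics/resc.png",np.hstack(cr)); print(robot.get_time_s())
E
```

```text
0 [0.4578 0.0954] 0.032368224657117056 0.9270451082078681 (324.72369384765625, 107.4868392944336)
0 [0.4578 0.0956] 0.03230368597304513 0.9196049574097125 (323.0550842285156, 110.49784088134766)
1 [0.4606 0.2166] 0.03209353122522384 0.9349041240037739 (320.4175109863281, 110.1324462890625)
1 [0.4606 0.2175] 0.032081889114769876 0.9318503763314546 (322.5, 110.27999877929688)
2 [0.4265 0.3316] 0.03215355475224318 0.9313667172802453 (318.5, 112.0)
2 [0.4264 0.3309] 0.031952306718299676 0.940038575916843 (324.0, 110.5)
17.85
```

View pics/resc.png

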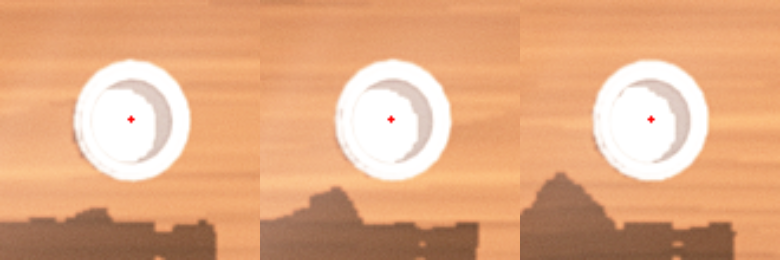

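All three are white, upright reservoirs with centred fits. I'll place them, measuring each again just before its grasp.

```bash
cat >> h.py <<'E'
QX=quat(YAW)
def place_res(xy,well,fn,grip=20):
    p,r,f,uv=white_at(xy,fn); print("res",p,r,f)
    if not(.028<r<.036 and f>.85 and np.hypot(*(p-xy))<.1): raise SystemExit("unsure")
    if np.hypot(*(p-xy))>.012: p,r,f,uv=white_at(p,fn+"b"); print(" moved, again",p,r,f)
    robot.gripper_to(.075,grip); robot.goto([*p,.16],QX)
    if robot.move_l([*p,.052],feed=.1,f_stop=12): print(" contact!",robot.get_tool_pos(),robot.get_ft_force())
    robot.gripper_to(0,grip); o=robot.get_opening(); print(" open",o)
    if not .042<o<.054: raise SystemExit("bad grip")
    robot.move_l([*p,.2],feed=.2); robot.goto([*well,.2],QX)
    robot.move_l([*well,.09],feed=.15)
    s=robot.move_l([*well,.0715],feed=.04,f_stop=8); t=robot.get_tool_pos(); print(" down",s,t,robot.get_ft_force())
    if t[2]>.0745: raise SystemExit("caught")
    robot.gripper_to(.075); robot.move_l([t[0],t[1],.2],feed=.2)
E
python3 - <<'E'
from h import *
place_res(np.array([.4578,.0956]),WELLS[2],"p0")
E
```

```text
res [0.4579 0.0953] 0.032139567223061584 0.932313528526201
 open 0.0512740098307208
 down True [ 0.6402 -0.0247  0.0715] [ 0.152  -0.0616  4.312 ]
```

```bash
python3 - <<'E'
from h import *
def chk(k):
    p,r,f,uv=white_at(WELLS[k],f"chk{k}",.02); print("well",k,p-WELLS[k],r,f,uv)
im,c=nadir(WELLS[2],"chk2v"); u=proj(c,[*WELLS[2],.07]).astype(int); a=cv2.resize(im[max(0,u[1]-70):u[1]+70,u[0]-70:u[0]+70],(300,300))
place_res(np.array([.4606,.2175]),WELLS[1],"p1")
im,c=nadir(WELLS[1],"chk1v"); u=proj(c,[*WELLS[1],.07]).astype(int); b=cv2.resize(im[max(0,u[1]-70):u[1]+70,u[0]-70:u[0]+70],(300,300))
cv2.imwrite("pics/wellc.png",np.hstack([a,b])); print(robot.get_time_s())
E
```

```text
res [0.4606 0.2173] 0.03213280717541979 0.9286040582535503
 open 0.050116625965943185
 down True [0.648  0.065  0.0715] [1.0909 0.4709 3.7354]
39.05
```

View pics/wellc.png

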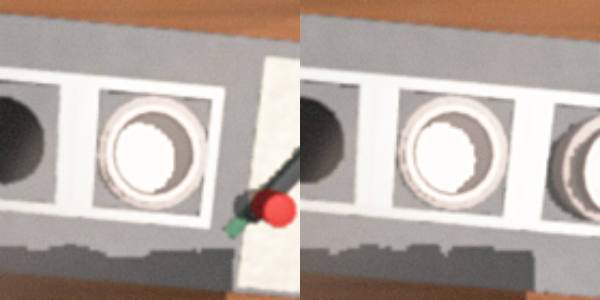

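Both reservoirs stand centred in wells 2 and 1, at the crop centres. Next is the third reservoir, then measuring the plugs.

```bash
cat >> h.py <<'E'
def plug_at(xy,fn):
    im,c=nadir(xy,fn,.24); H,S,V=cv2.split(cv2.cvtColor(im,cv2.COLOR_BGR2HSV))
    u=proj(c,[*xy,.018]); m=(V<75).astype(np.uint8); m[270:]=0
    best=None
    for k in cv2.findContours(m,cv2.RETR_EXTERNAL,cv2.CHAIN_APPROX_NONE)[0]:
        (x,y),r=cv2.minEnclosingCircle(k); R=r*(np.array(c["world_from_camera"])[2,3]-.018)/316.6
        f=cv2.contourArea(k)/(np.pi*r*r)
        if not .019<R<.03 or f<.6: continue
        d=np.hypot(x-u[0],y-u[1])
        if best is None or d<best[0]: best=(d,x,y,R,f)
    if best is None: return None
    d,x,y,R,f=best
    o=((H<16)&(S>170)&(V>150)&(cv2.circle(np.zeros_like(m),(int(x),int(y)),int(24),1,-1)>0)); ys,xs=np.where(o)
    return ray(c,x,y,.018),R,f,(x,y),ray(c,xs.mean(),ys.mean(),.04) if len(xs) else None
E
python3 - <<'E'
from h import *
place_res(np.array([.4264,.3309]),WELLS[0],"p2")
p,r,f,uv=white_at(WELLS[0],"chk0",.02); print("well0",p-WELLS[0],r,f)
cr=[]
for i,xy in enumerate([(.436,-.028),(.462,-.11),(.453,-.2),(.44,-.293)]):
    q=plug_at(xy,f"pl{i}"); print(i,q)
    if q:
        x,y=map(int,q[3]); im=cv2.imread(f"pics/pl{i}.png"); cv2.circle(im,(x,y),1,(255,0,0),-1); cr.append(cv2.resize(im[max(0,y-45):y+45,x-45:x+45],(200,200)))
cv2.imwrite("pics/plc.png",np.hstack(cr)); print(robot.get_time_s())
E
```

```text
res [0.4266 0.3313] 0.03183564997759436 0.9454525956643661
 open 0.0515396734153984
 down True [0.6557 0.1546 0.0715] [0.8343 0.015  3.1731]
well0 [ 0.0011 -0.1497] 0.21497063914794548 0.34185089474483127
0 (array([ 0.46  , -0.1138]), np.float64(0.025921144230701895), 0.876006858600774, (397.8789978027344, 89.54338073730469), array([ 0.4586, -0.1082]))
1 (array([ 0.4514, -0.2029]), np.float64(0.02483666069649841), 0.8834948622095959, (401.8658447265625, 119.54878234863281), array([ 0.4528, -0.1971]))
2 (array([ 0.4363, -0.2966]), np.float64(0.02473266605742635), 0.8762952201675762, (405.2368469238281, 124.7631607055664), array([ 0.4374, -0.2909]))
3 (array([ 0.4522, -0.2032]), np.float64(0.024514813865198357), 0.8265642251419921, (247.5, 99.5), array([ 0.4502, -0.2097]))
52.6
```

View pics/plc.png

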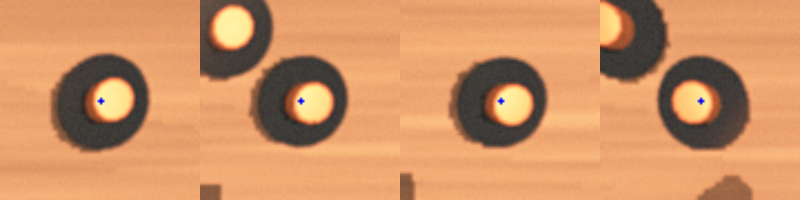

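```bash
python3 - <<'E'
import cv2,numpy as np
cv2.imwrite("pics/pl01.png",np.hstack([cv2.resize(cv2.imread(f"pics/{k}.png")[:300],(400,188)) for k in("pl0","pl3")]))
E
```

```text
(no output)
```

View pics/pl01.png

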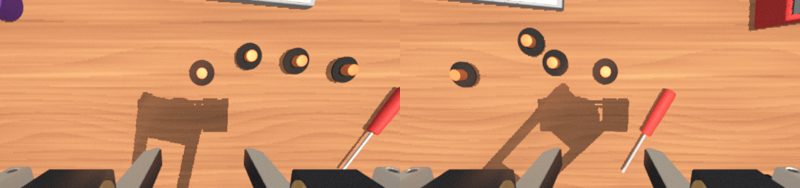

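At nadir the plugs shine grey, so the dark mask missed the plug below the camera. One plug, formerly at (.46,-.11), has also been knocked next to another. I'll fix the mask using saturation.

```bash
sed -i 's/m=(V<75).astype(np.uint8)/m=((S<95)\&(V<150)|(V<75)).astype(np.uint8)/' h.py && python3 - <<'E'
from h import *
im,c=load("pl0"); hsv=cv2.cvtColor(im,cv2.COLOR_BGR2HSV)
for p in((323,103),(323,130),(323,118),(323,200),(360,190)): print(p,hsv[p[1],p[0]])
def show(xy,fn):
    q=plug_at(xy,fn); print(fn,q); 
    if q:
        x,y=map(int,q[3]); im=cv2.imread(f"pics/{fn}.png"); cv2.circle(im,(x,y),1,(255,0,0),-1); return cv2.resize(im[max(0,y-45):y+45,x-45:x+45],(200,200))
cr=[show(xy,f"pm{i}") for i,xy in enumerate([(.436,-.028),(.4522,-.2032),(.4363,-.2966)])]
cv2.imwrite("pics/pmc.png",np.hstack([k for k in cr if k is not None])); print(robot.get_time_s())
E
```

```text
(323, 103) [  8 102 110]
(323, 130) [11 87 88]
(323, 118) [ 23 105 255]
(323, 200) [ 11 139 136]
(360, 190) [ 11 139 119]
pm0 (array([ 0.4878, -0.1609]), np.float64(0.02809734532482518), 0.8388089042727414, (440.8272705078125, 63.009090423583984), array([ 0.4849, -0.1537]))
pm1 (array([ 0.4366, -0.2962]), np.float64(0.024947196493817173), 0.8918856764625518, (401.90350341796875, 123.09648895263672), array([ 0.4363, -0.2901]))
pm2 (array([ 0.4511, -0.2027]), np.float64(0.026017440983831103), 0.8694971285745314, (243.6278076171875, 97.06950378417969), array([ 0.4504, -0.2092]))
54.9833
```

View pics/pmc.png

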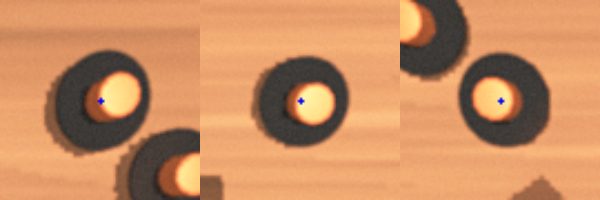

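```bash
sed -i 's/m=((S<95)&(V<150)|(V<75))/m=((S<122)\&(V<150)|(V<75))/' h.py && cat >> h.py <<'E'
def do_plug(xy,well,fn,grip=30):
    xy=np.array(xy)
    for k in range(3):
        q=plug_at(xy,f"{fn}_{k}"); print("plug",q)
        if q is None or np.hypot(*(q[0]-xy))>.07: raise SystemExit("unsure")
        d=np.hypot(*(q[0]-xy)); xy=q[0]
        if d<.01: break
    p=xy if q[4] is None or np.hypot(*(q[4]-xy))>.006 else (xy+q[4])/2
    robot.gripper_to(.045,grip); robot.goto([*p,.12],QX)
    if robot.move_l([*p,.0205],feed=.08,f_stop=8): print(" contact!",robot.get_tool_pos(),robot.get_ft_force())
    z0=robot.get_tool_pos()[2]; robot.gripper_to(0,grip); o=robot.get_opening(); print(" open",o)
    if not .016<o<.024: raise SystemExit("bad grip")
    robot.move_l([*p,.2],feed=.2); robot.goto([*well,.2],QX); robot.move_l([*well,.13],feed=.15)
    s=robot.move_l([*well,z0+.078],feed=.03,f_stop=18); t=robot.get_tool_pos(); print(" down",s,"dz over seat",t[2]-z0-.081,robot.get_ft_force())
    if t[2]-z0-.081>.004: raise SystemExit("caught high")
    robot.gripper_to(.045); robot.move_l([t[0],t[1],.2],feed=.2)
E
python3 - <<'E'
from h import *
do_plug((.436,-.028),WELLS[2],"da"); print(robot.get_time_s())
im,c=nadir(WELLS[2],"dv"); u=proj(c,[*WELLS[2],.1]).astype(int); a=cv2.resize(im[max(0,u[1]-70):u[1]+70,u[0]-100:u[0]+60],(480,420))
cv2.imwrite("pics/dvc.png",a)
E
```

```text
plug (array([ 0.4305, -0.026 ]), np.float64(0.024948660033883737), 0.9151059141791165, (321.8393859863281, 115.23439025878906), array([ 0.4285, -0.0239]))
 open 0.019396212828149694
 down True dz over seat -0.0005076951569828042 [-0.8725  0.3731  4.8137]
64.7333
```

View pics/dvc.png

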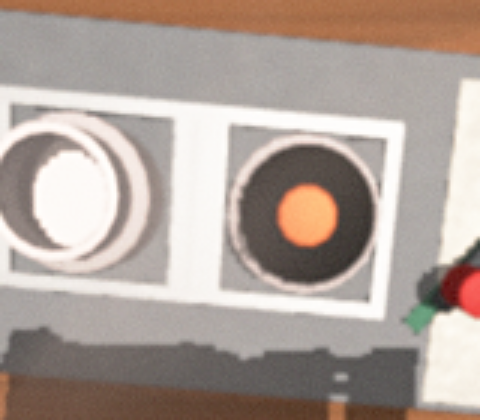

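The first plug is seated: the collar is concentric on the rim and the height is 0.5 mm from nominal. Now the other two.

```bash
python3 - <<'E'
from h import *
do_plug((.4364,-.2965),WELLS[1],"db")
do_plug((.4514,-.203),WELLS[0],"dc"); print(robot.get_time_s())
im,c=nadir(WELLS[1],"ev"); cv2.imwrite("pics/evc.png",cv2.resize(im[30:190,180:480],(780,416))); print(robot.get_ft_force(),robot.get_time_s())
E
```

```text
plug (array([ 0.4361, -0.2976]), np.float64(0.02491697394759269), 0.9250849483305724, (325.0088195800781, 111.07941436767578), array([ 0.4322, -0.2904]))
 open 0.01932858678484688
 down True dz over seat -0.0006367318604566241 [-2.2997 -0.3248  6.4948]
plug (array([ 0.4519, -0.2033]), np.float64(0.025102213111762844), 0.9164786683869868, (324.4673767089844, 110.00733947753906), array([ 0.4502, -0.1994]))
 open 0.019176435256360116
 down True dz over seat -0.0005598146894621459 [-0.8007  0.0969  4.9805]
86.5917
[-0.6539  0.5066 -0.2196] 87.8667
```

View pics/evc.png

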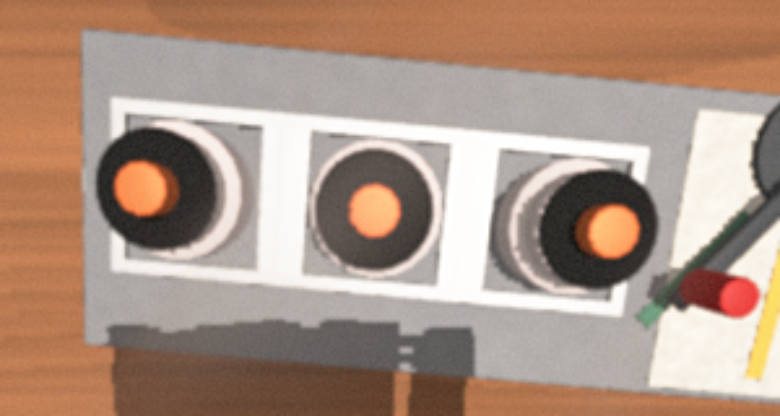

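All three plugs are seated and the lever is still at vent. Now charge, a 3 s wait, then hold. I'm keeping the jaws narrow and high so they clear the reservoir next to the lever.

```bash
python3 - <<'E'
from h import *
z=.067; p,q=lever_pose(-.4)
robot.gripper_to(.032,15)
robot.goto([*p,.17],q); print(robot.move_l([*p,z],feed=.06,f_stop=10),robot.get_ft_force())
robot.gripper_to(0,15); print("open",robot.get_opening(),robot.get_ft_force(),lever_now())
lever_go(-.4,35,z); print(lever_now(),robot.get_ft_force()); robot.pause(3.3)
snap("scene","s35")
lever_go(35,70,z); print(lever_now(),robot.get_ft_force()); robot.pause(.3)
robot.gripper_to(.032); p=robot.get_tool_pos(); robot.move_l([p[0],p[1],.2],feed=.15)
robot.goto([.645-.076,-.03,.30],quat(-np.pi/2)); im,c=snap("wrist","fin"); cv2.imwrite("pics/finc.png",cv2.resize(im[20:200,180:500],(800,450)))
# lever angle from the red knob's top
H,S,V=cv2.split(cv2.cvtColor(im,cv2.COLOR_BGR2HSV)); m=((H<6)|(H>172))&(S>150); m[230:]=0; m[:, 480:]=0
for b,s in blobs(m,60)[0]:
    d=ray(c,*b,.085)-PIV; print(b,s[2:],np.degrees(np.arctan2(d[1],d[0])-YAW)%360-142,np.hypot(*d))
print(robot.get_time_s(),robot.get_ft_force())
E
```

```text
False [-0.4937 -0.2764 -0.2103]
open 0.017876747880275157 [-0.3616 -0.5117  0.8585] (np.float64(-0.46562300754624175), np.float64(0.08489569392281163))
(np.float64(34.99994774159214), np.float64(0.08441752198992371)) [ 3.9691 -2.8646 -0.988 ]
(np.float64(69.95061958595727), np.float64(0.08408553607985784)) [ 5.0248 -0.4733 -0.1769]
[450.7547 150.5932] [ 27  21 322] 66.99725508647975 0.08276556304546666
101.7667 [0.2326 0.5171 0.3003]
```

View pics/finc.png

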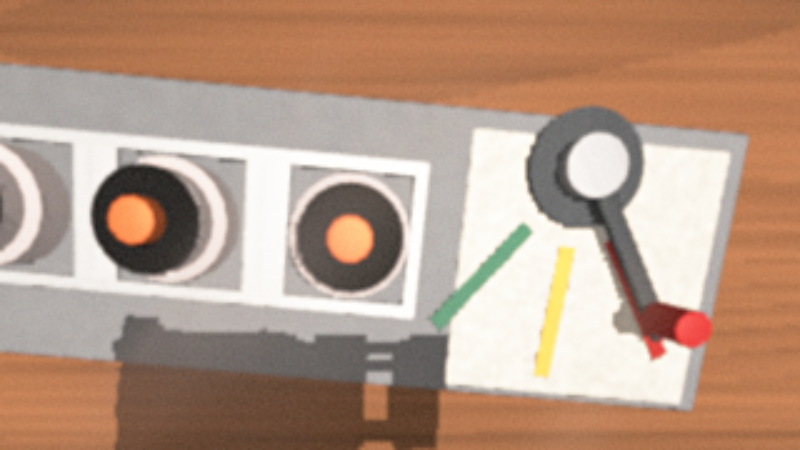

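The blob reads 67°, but it includes the post's side from this oblique view. I'll recheck from straight above.

```bash
python3 - <<'E'
from h import *
p,_=lever_pose(70); im,c=nadir(p,"fin2",.3)
H,S,V=cv2.split(cv2.cvtColor(im,cv2.COLOR_BGR2HSV)); m=(((H<6)|(H>172))&(S>150)).astype(np.uint8); u=proj(c,[*p,.09])
for k in cv2.findContours(m,cv2.RETR_EXTERNAL,cv2.CHAIN_APPROX_NONE)[0]:
    (x,y),r=cv2.minEnclosingCircle(k)
    if np.hypot(x-u[0],y-u[1])<30 and r>2:
        d=ray(c,x,y,.09)-PIV; print((x,y),r,np.degrees(np.arctan2(d[1],d[0])-YAW)%360-142,np.hypot(*d))
x,y=map(int,u); cv2.imwrite("pics/fin2c.png",cv2.resize(im[max(0,y-60):y+40,x-60:x+60],(480,400)))
E
```

```text
(330.131591796875, 122.7631607055664) 4.325015544891357 70.25896559401261 0.10163873359111532
(323.5, 114.0) 4.609872341156006 68.79615220668984 0.0895313680875713
```

View pics/fin2c.png

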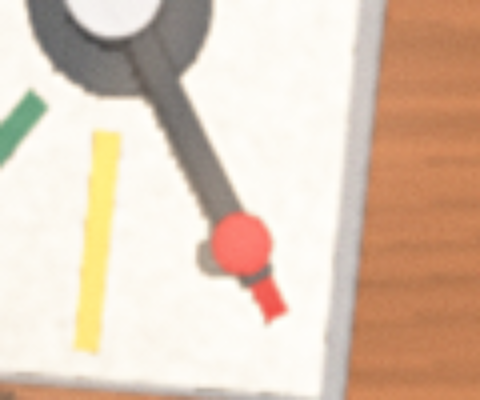

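The lever lies along the red mark, at about 69–70°. Handing in.

```bash
python3 -c "
from h import *
print(robot.get_ft_force(),robot.get_time_s()); robot.hand_in()"
```

```text
[ 0.1443  1.2831 -0.4369] 102.5083
the job is handed in; nothing more can be done
```

The leak test is set up as asked and handed in at 102.5 s; no verdict is reported. I swung the lever to vent, stood three white reservoirs in the three wells and pushed a plug into each. I then set the lever to charge, held it there 3.3 s, moved it to hold and released it.

**Plugs:** each one stopped within 0.7 mm of its nominal seat height. The pictures show the collars sitting level on the rims. I judged the centring by eye.

**Lever:** the arm's own position put it at 35.0° and 70.0°. From straight above, the final picture shows it along the red mark, reading about 69°. An earlier oblique view read 67° because it included the side of the post.

**Checks that failed or disagreed:**
- The automatic fit of the reservoir in well 0 failed because the white rails merged with it, so I checked that one by picture.
- My first plug mask missed plugs directly below the camera. I corrected it before grasping any plug.
- One plug was knocked aside during the run, and I left it on the bench as the spare.

I steered clear of the spray can, jar, screwdriver and purple look-alike, but took no final measurement of their positions.

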